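Read the binder chart, hang the moulding samples, close off the chart

ROBOT

A 6-joint arm with a two-finger parallel gripper is mounted at the origin on the work surface. World frame = base frame: x ahead of the robot, y to its left, z up, the work surface at z = 0. Lengths are in mm, angles in rad, forces in N, time in s.
With the tool pointing down it reaches from about 275 to 825 mm from the base axis. Payload 5.2 kg.
Tool frame: the origin (TCP) lies between the finger pads; the fingertips stand 17 mm ahead of it and the grasp point (between the pads) lies 2 mm behind it; z points along the fingers, y is the line along which they close (so a half turn about z gives the same grasp; the last joint's range is limited). The gripper opens to 93 mm and grips with 3 to 60 N. Pads are 15 mm wide; open, the fingers measure 128 mm over their backs; the gripper's body (75 mm by 188 mm) begins 65 mm behind the grasp point.
Start: joints at [1.036, 0.259, 1.535, -0, 1.348, -0.203], TCP at [179.138, 520.014, 235.653] pointing down, gripper open.
Joint ranges: [-3.14, 3.14], [-0.91, 2.08], [0.19, 2.58], [-1.22, 4.36], [0.22, 2.71], [-3.12, 3.12]. Speed limits (rad/s): [2.57, 2.57, 3.14, 3.14, 3.14, 3.14].

INTERFACE

Orientations are given as a rotation vector (axis times angle).
In Python, from workcell import r, imaging, workorder gives the robot as it stands.
- The arm moves only by the shell command python3 -m pendant 'ROWS' [OPENING] [FORCE]. ROWS is a JSON object of lists of equal length, an entry for each row: "travel": the shift along the tool's x, y, z in cm, a list of three; "angular": the turn, a rotation vector about the tool's x, y, z in degrees, a list of three. In form: {"travel": [[dx, dy, dz], ...], "angular": [[rx, ry, rz], ...]}. A call has 1 to 20 rows; each row is the pose to reach, as a shift and turn from the pose commanded when the call began, along the tool's axes at that moment; what a row does not reach only later rows make up. A row lasts 1/8 s, in which the tool goes at most 62.5 mm and 10.7 degrees, less where a joint would pass 70% of its speed; a pose out of reach is approached as far as the arm can. A call with a gripper value outside its range is refused whole. OPENING is the finger opening in cm, from 0 to 9.3, set as the call begins (- or left out, the last holds). The fingers move at their own pace and stop on an object; FORCE is the grip in N (left out, the last holds). Time passes only in rows, so rows that repeat a pose let the fingers close. It gives the time, the measured TCP pose, the force, the opening and the grip force at its end, in the units of the state.
- r.state(): the state, without advancing time (a new reading comes with each control period).
- imaging.snapshot(name): name is "side" or "top" or "wrist"; returns the picture (480x640x3 uint8, red, green, blue); there is no depth.
- imaging.camera_model(name): a dict with "camera_matrix" (3x3 intrinsics, pixels), "k1" (the pictures are not rectified: a ray, as slopes to the right and down, at radius r is drawn at 1 + k1 r^2 times it, then the intrinsics apply), "world_from_camera" (4x4, takes a point from camera to world coordinates). Camera axes: x right, y down, z forward; pixel columns grow to the right and rows downward; lengths in mm; the calibration is good to about 2 mm. A picture is of the moment at which its call begins: read the wrist's pose just before it. camera_model takes no time and is no camera call; for the wrist camera it gives the pose at the moment of the call.
- workorder.job_done(): hands the job in; it is judged then, once.
The state is a dict: "time": time; "joint_positions": joint angles; "qvel": joint speeds; "effort": joint torques, N m; "ee_pos": TCP position; "tcp_rot": TCP orientation; "contact_force": force on the tool from outside, world axes, zero at the start; "wrist_torque": the same for the moment, N m; "width": finger opening in mm; "grasp_force": force on a finger pad.
Only numpy, scipy, OpenCV 4.12 (cv2) and the standard library are available. Lean on these libraries where they do the work, as an engineer would, in place of code of your own. Each camera call takes 0.05 s, during which the arm holds its last target. There are 200 camera calls.

TASK

Turn the binder's orange-tabbed leaf right over to the other side of the rings so that the colour chart beneath it shows. Then hang every loose moulding sample by its eye on the peg of its own colour, flat on the sloping board and hanging down it, lifting the upper ones off the piles without dragging the ones beneath; only after that turn the grey-tabbed chart leaf right over too, so that it lies flat on the orange one. Leave everything else on the bench where it is.

Things in the scene. Friction and masses are not known exactly. Their poses are not given: they have to be found in the camera images.
- binder: open ring binder, fixed to the bench: black cover 172 mm (x) by 226 mm (y), a 25 mm thick paper bed on each side of the rings reaching 102 mm out from the rings, top of the beds 29 mm above the bench. Origin on the bench under the middle of the rings; its x axis runs along the line of the rings. The hinge line of both leaves is parallel to x, 36 mm above the origin.
- leaf_orange (a joint): the upper stiff leaf (cardboard-brown face up at the start, orange tab). 0 = lying flat on the binder's -y side (right-hand, seen from the robot), pi/2 = upright, pi = turned right over and flat on the +y side, showing its cork face. Turns freely about the hinge line with light friction (60 g); let go, it falls softly to the side it leans to.
- leaf_grey (a joint): the lower stiff leaf (chart of four colour bars on its upper face, grey tab, dark blue-grey underside), just under the orange one. Joint and behaviour the same as leaf_orange's.
- leaf_orange_tab (a point): grip point on the orange tab, 130 mm from the hinge line at binder x = -45 mm. Tab 28 mm wide (along binder x), 4 mm thick, from 100 to 145 mm from the hinge line, free space under it past the cover (113 mm). 39 mm above the bench at joint 0, 33 mm at pi. Pinched on its two narrow sides (closing along binder x) it pivots between the fingers. Leaf z is up at joint 0.
- leaf_grey_tab (a point): the same on the grey tab, at binder x = +45 mm; 33 mm above the bench when the joint is 0 and 39 mm when it is pi.
- board: sloping plywood sample board, fixed, 312 mm wide (y); its face looks towards the robot and rises away from it (board +x) at 40 degrees to the bench. Origin on the bench under the row of pegs; the lower edge of the face is at x = -65 mm, the upper at x = +46 mm (127 mm high).
- resin_corner: black resin frame corner, L shape, 85 by 100 mm, 18 mm thick. Bystander.
- pliers: chrome pliers with red handles, 150 mm long, lying flat. Bystander.
- sample_red_mid (a point): centre (half-way up) of the red frame-moulding sample, a flat bar 84 mm (its x) by 48 mm (its y) by 12 mm (its z, up when lying as at the start), 50 g, with a square eye 18 by 18 mm near its +x end. May lie on another sample, half on one, or be absent (None).
- sample_red_eye (a point): centre of the red sample's eye, 26 mm from the sample's centre along its x; 7 mm of material remain beyond the eye.
- peg_red_seat (a point): on the axis of the peg marked red (a steel peg 8 mm across, standing 36 mm square out of the board's face, red tip, red patch above it on the board), 6 mm above the face. z points out along the peg, x up the slope, y across the board. Pegs are 84 mm apart, 90 mm above the bench at the face.
- sample_yellow_mid (a point): centre (half-way up) of the yellow frame-moulding sample, a flat bar 84 mm (its x) by 48 mm (its y) by 12 mm (its z, up when lying as at the start), 50 g, with a square eye 18 by 18 mm near its +x end. May lie on another sample, half on one, or be absent (None).
- sample_yellow_eye (a point): centre of the yellow sample's eye, 26 mm from the sample's centre along its x; 7 mm of material remain beyond the eye.
- peg_yellow_seat (a point): on the axis of the peg marked yellow (a steel peg 8 mm across, standing 36 mm square out of the board's face, yellow tip, yellow patch above it on the board), 6 mm above the face. z points out along the peg, x up the slope, y across the board. Pegs are 84 mm apart, 90 mm above the bench at the face.
- sample_green_mid (a point): centre (half-way up) of the green frame-moulding sample, a flat bar 84 mm (its x) by 48 mm (its y) by 12 mm (its z, up when lying as at the start), 50 g, with a square eye 18 by 18 mm near its +x end. May lie on another sample, half on one, or be absent (None).
- sample_green_eye (a point): centre of the green sample's eye, 26 mm from the sample's centre along its x; 7 mm of material remain beyond the eye.
- peg_green_seat (a point): on the axis of the peg marked green (a steel peg 8 mm across, standing 36 mm square out of the board's face, green tip, green patch above it on the board), 6 mm above the face. z points out along the peg, x up the slope, y across the board. Pegs are 84 mm apart, 90 mm above the bench at the face.
- sample_blue_mid (a point): centre (half-way up) of the blue frame-moulding sample, a flat bar 84 mm (its x) by 48 mm (its y) by 12 mm (its z, up when lying as at the start), 50 g, with a square eye 18 by 18 mm near its +x end. May lie on another sample, half on one, or be absent (None).
- sample_blue_eye (a point): centre of the blue sample's eye, 26 mm from the sample's centre along its x; 7 mm of material remain beyond the eye.
- peg_blue_seat (a point): on the axis of the peg marked blue (a steel peg 8 mm across, standing 36 mm square out of the board's face, blue tip, blue patch above it on the board), 6 mm above the face. z points out along the peg, x up the slope, y across the board. Pegs are 84 mm apart, 90 mm above the bench at the face.
Things that resemble listed ones, but are neither listed nor needed, are in the scene too. Of the things that look like the part that bears sample_blue_mid, the larger one is meant.

How it is judged:
By the outcome, as a careful person would: the job done as asked, in the order asked, and still so for the second after the job is handed in, with the robot touching nothing.
Of sample_green, sample_blue only 1 to 2 are there at a start; the rules pass over those that are not, and their reading is None.
At some moment in a run one of sample_green, sample_blue may be knocked a few centimetres aside while the robot is not near it.
Once in a run the grip may slacken for a moment while it holds something.
It also fails if it takes over 208 s, if anything falls off the work surface, if the arm or the gripper's body presses on something with over 40 N, if the wrist force passes 120 N, or if a joint passes its speed limit or range.

## Working session

There is one attempt and no reset: what is moved stays moved. The work goes in short steps, Python scripts to look and compute and a shell command to move; the robot and the scene stay as the last step left them, time stands still between calls to the robot, and variables do not carry over. Pictures are saved under pics/ and viewed, at most 14 in all, crops included, and the job is handed in when it is done.

```bash
ls; mkdir -p pics
cat > h.py <<'E'
import numpy as np, cv2
from workcell import r, imaging, workorder
from scipy.spatial.transform import Rotation as R
def cam(n):
    m=imaging.camera_model(n); return np.array(m["camera_matrix"]),m["k1"],np.array(m["world_from_camera"])
def snap(n,f=None):
    c=cam(n); im=imaging.snapshot(n)
    if f: cv2.imwrite("pics/"+f,im[:,:,::-1])
    return im,c
def ray(c,uv):
    K,k1,T=c; uv=np.atleast_2d(np.array(uv,float))
    d=np.c_[(uv[:,0]-K[0,2])/K[0,0],(uv[:,1]-K[1,2])/K[1,1]]; s=d.copy()
    for _ in range(20): s=d/(1+k1*(s**2).sum(1,keepdims=True))
    return T[:3,3],np.c_[s,np.ones(len(s))]@T[:3,:3].T
def onz(c,uv,z):
    o,d=ray(c,uv); return o+d*((z-o[2])/d[:,2])[:,None]
def proj(c,P):
    K,k1,T=c; p=(np.atleast_2d(P)-T[:3,3])@T[:3,:3]; s=p[:,:2]/p[:,2:]
    s=s*(1+k1*(s**2).sum(1,keepdims=True)); return s*[K[0,0],K[1,1]]+[K[0,2],K[1,2]]
def tri(c1,u1,c2,u2):
    A=np.zeros((3,3));b=np.zeros(3)
    for c,u in((c1,u1),(c2,u2)):
        o,d=ray(c,u); d=d[0]/np.linalg.norm(d[0]); M=np.eye(3)-np.outer(d,d);A+=M;b+=M@o
    return np.linalg.solve(A,b)
def st():
    s=r.state(); return s,np.array(s["ee_pos"]),R.from_rotvec(s["tcp_rot"])
E
python3 - <<'E'
from h import *
for n in("top","side","wrist"):
    im,c=snap(n,n+"1.png"); print(n,c[0].tolist(),c[1],c[2].round(3).tolist())
s,p,q=st(); print(s); print(q.as_matrix().round(3))
E
```

```text
pics
top [[556.0039401484585, 0.0, 312.9063259636301], [0.0, 556.0039401484585, 248.1812335370651], [0.0, 0.0, 1.0]] 0.027812681706660743 [[-0.002, -0.974, 0.225, 308.802], [-1.0, 0.001, -0.005, -9.125], [0.004, -0.225, -0.974, 1091.316], [0.0, 0.0, 0.0, 1.0]]
side [[514.1158216921763, 0.0, 319.7544035124601], [0.0, 514.1158216921763, 234.6202038657808], [0.0, 0.0, 1.0]] -0.07066031632467859 [[0.992, -0.055, 0.112, 432.761], [-0.124, -0.524, 0.843, -771.137], [0.012, -0.85, -0.526, 572.678], [0.0, 0.0, 0.0, 1.0]]
wrist [[394.75936396886135, 0.0, 322.52528222137585], [0.0, 394.75936396886135, 238.02552574872175], [0.0, 0.0, 1.0]] 0.004483139745739193 [[0.325, 0.914, 0.244, 111.256], [0.946, -0.314, -0.086, 543.492], [-0.002, 0.259, -0.966, 383.795], [0.0, 0.0, 0.0, 1.0]]
{'time': 0.15, 'joint_positions': array([ 1.03619417e+00,  2.59185497e-01,  1.53578216e+00, -7.95837500e-06,
        1.34800598e+00, -2.02846734e-01]), 'qvel': array([-1.35865690e-04, -3.80875019e-03, -2.98128342e-03,  1.47639127e-03,
       -5.18107264e-04, -3.21594629e-05]), 'effort': array([ 2.81623761e-03, -4.37645996e+01, -2.84233224e+01,  7.17900647e-02,
        3.79897817e-02, -3.92144966e-05]), 'ee_pos': array([178.94619511, 519.67815606, 235.02321813]), 'tcp_rot': array([-5.18649841e-01, -3.09798660e+00,  2.02752167e-03]), 'contact_force': array([-0.00487929,  0.10389482, -0.73200176]), 'wrist_torque': array([ 0.0101061 , -0.01403159, -0.00229535]), 'grasp_force': 0.0, 'width': 93.1606678429638}
[[-0.945  0.326 -0.001]
 [ 0.326  0.945 -0.001]
 [ 0.    -0.001 -1.   ]]
```

View pics/top1.png

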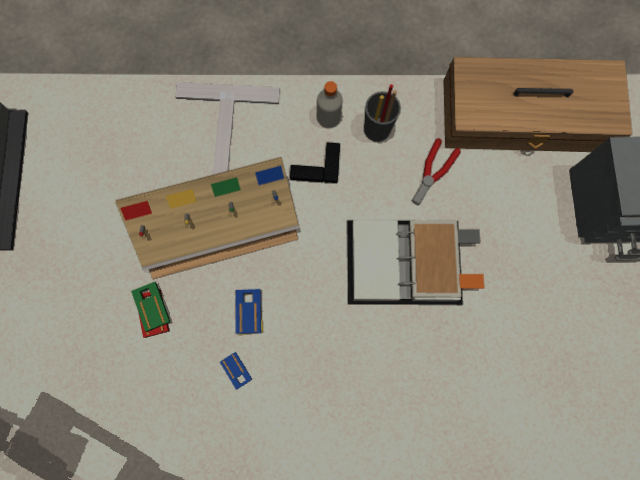

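View pics/side1.png

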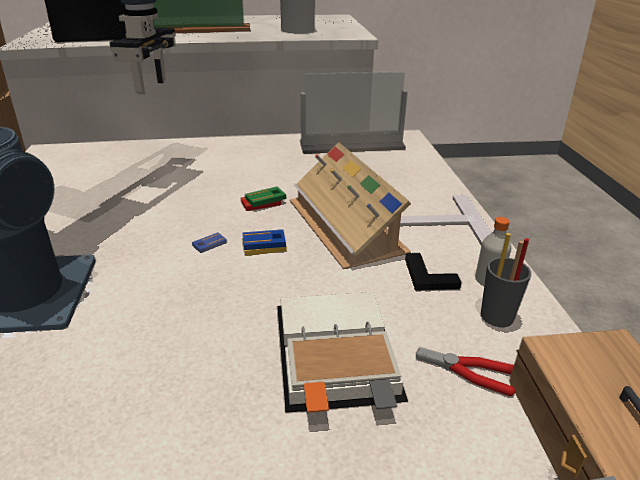

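Top view: green-on-red pile near (150,310), blue-on-yellow pile near (249,312), and a smaller decoy blue at (236,370). The board's pegs are at rows 196–232. Binder rings are at about column 405, with the orange tab at (471,281) and the grey tab at (469,236). Side view confirms yellow under blue.

```bash
cat >> h.py <<'E'
HS={"red":[((0,130,60),(7,255,255)),((173,130,60),(180,255,255))],"orange":[((8,190,150),(16,255,255))],"yellow":[((20,150,110),(32,255,255))],"green":[((50,110,40),(80,255,255))],"blue":[((105,120,50),(128,255,255))]}
def blobs(im,col,amin=30):
    h=cv2.cvtColor(im,cv2.COLOR_RGB2HSV); m=sum(cv2.inRange(h,np.array(a),np.array(b)) for a,b in HS[col])
    cs,_=cv2.findContours(m,cv2.RETR_EXTERNAL,cv2.CHAIN_APPROX_NONE)
    return sorted([(cv2.contourArea(x),cv2.minAreaRect(x),x) for x in cs if cv2.contourArea(x)>amin],key=lambda t:-t[0])
E
python3 - <<'E'
from h import *
im,c=snap("top"); si,sc=snap("side")
for k in HS:
    for a,b,x in blobs(im,k):
        print(k,a,np.round(b[0]),np.round(b[1]),onz(c,cv2.boxPoints(b),12).round(0)[:,:2].tolist())
a,b,x=blobs(im,"orange")[0]; u=b[0]; P=onz(c,u,39); print("tab",P,b)
for u,v in((348,219),(348,304),(463,305),(463,219)): print(onz(c,(u,v),4).round(1))
cv2.imwrite("pics/c1.png",cv2.resize(im[150:350,100:300,::-1],(600,600),interpolation=cv2.INTER_CUBIC))
cv2.imwrite("pics/c2.png",np.hstack([cv2.resize(si[140:270,285:415,::-1],(600,600),interpolation=cv2.INTER_CUBIC)]))
E
```

```text
red 332.5 [136. 210.] [13. 29.] [[643.0, 374.0], [658.0, 319.0], [631.0, 310.0], [616.0, 365.0]]
red 216.0 [447. 165.] [ 8. 41.] [[706.0, -256.0], [776.0, -314.0], [764.0, -326.0], [694.0, -268.0]]
red 205.0 [431. 157.] [ 8. 41.] [[712.0, -235.0], [796.0, -267.0], [790.0, -283.0], [706.0, -251.0]]
red 109.5 [153. 330.] [29. 16.] [[388.0, 323.0], [419.0, 319.0], [408.0, 263.0], [378.0, 267.0]]
orange 229.0 [471. 281.] [12. 22.] [[504.0, -304.0], [504.0, -347.0], [480.0, -345.0], [480.0, -303.0]]
orange 66.5 [330.  87.] [10.  9.] [[907.0, -38.0], [926.0, -47.0], [916.0, -66.0], [897.0, -57.0]]
yellow 325.0 [181. 198.] [13. 28.] [[669.0, 284.0], [683.0, 230.0], [656.0, 223.0], [642.0, 276.0]]
green 1040.0 [150. 306.] [43. 26.] [[474.0, 341.0], [491.0, 295.0], [412.0, 262.0], [396.0, 308.0]]
green 293.0 [225. 187.] [13. 26.] [[693.0, 194.0], [708.0, 142.0], [682.0, 135.0], [667.0, 186.0]]
blue 863.5 [248. 310.] [43. 24.] [[476.0, 136.0], [476.0, 89.0], [393.0, 88.0], [393.0, 134.0]]
blue 393.5 [235. 370.] [32. 18.] [[338.0, 164.0], [356.0, 135.0], [304.0, 102.0], [287.0, 131.0]]
blue 285.5 [269. 175.] [12. 26.] [[719.0, 104.0], [733.0, 53.0], [706.0, 46.0], [692.0, 97.0]]
tab [[ 487.12728373 -316.91607487   39.        ]] ((471.0, 281.0), (12.0, 22.0), 90.0)
[[620.8 -86.    4. ]]
[[447.6 -83.2   4. ]]
[[ 445.5 -308.3    4. ]]
[[ 620.5 -319.4    4. ]]
```

View pics/c1.png

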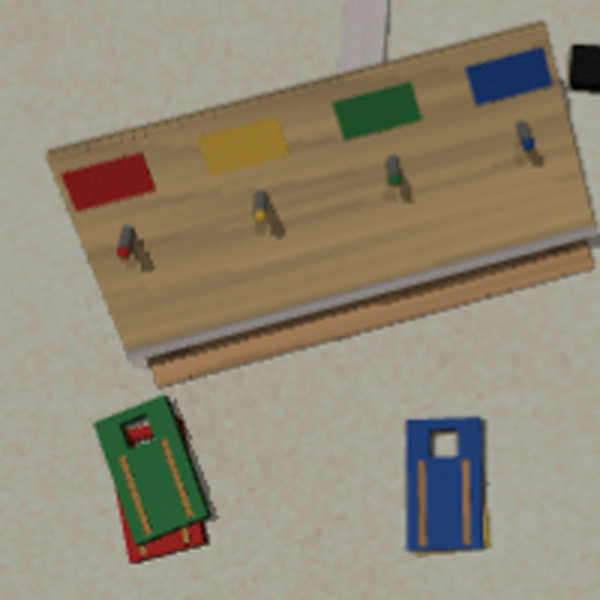

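View pics/c2.png

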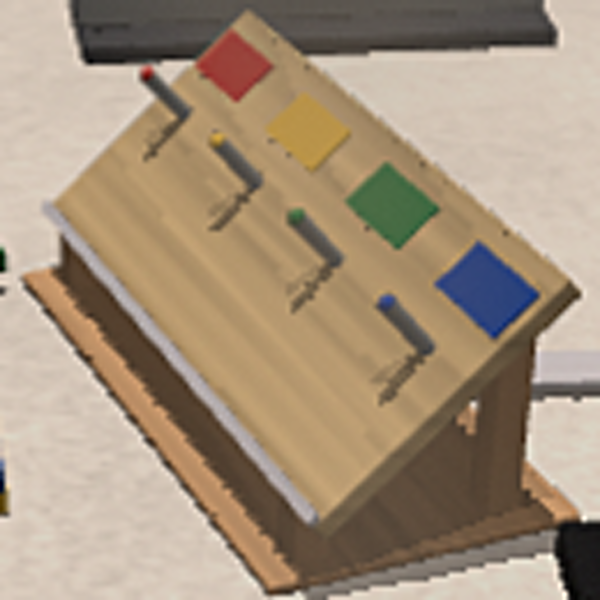

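Peg tips and bases are clear in both crops, so I triangulate them and fit the binder cover's edges for its yaw.

Run:
```python
from h import *
im,c=snap("top"); si,sc=snap("side")
T={'r':((141,233.3),(142.7,226.7)),'y':((186.7,221.7),(187.3,214.7)),'g':((231.7,209.3),(231.3,202.7)),'b':((276,197.7),(274,191.3))}
S={'r':((147,74),(182,118)),'y':((218,139),(256,183)),'g':((296,215),(337,262)),'b':((387,300),(430,350))}
for k in T:
    L=[tri(c,t,sc,np.array(s)/4.615+[285,140]) for t,s in zip(T[k],S[k])]
    print(k,[l.round(1).tolist() for l in L], onz(c,T[k][0],117.6)[0].round(1),onz(c,T[k][1],90)[0].round(1))
g=im.max(2); m=(g<60).astype(np.uint8)
cs,_=cv2.findContours(m[210:312,340:470],cv2.RETR_EXTERNAL,cv2.CHAIN_APPROX_NONE)
x=max(cs,key=cv2.contourArea).reshape(-1,2)+[340,210]; print(x.min(0),x.max(0))
# left edge, bottom edge with sub-pixel gradients
L=[]
for v in range(226,298):
    row=g[v,340:356].astype(float); d=np.diff(row); i=np.argmin(d[:12]); L.append((340.5+i,v))
P=onz(c,L,4); f=np.polyfit(P[:,0],P[:,1],1); print("left edge y at534",np.polyval(f,534),"slope",f[0], len(L))
B=[]
for u in range(355,455):
    col=g[296:312,u].astype(float); d=np.diff(col); i=np.argmax(d); B.append((u,296.5+i))
P=onz(c,B,2); f=np.polyfit(P[:,1],P[:,0],1); print("bottom edge x at -197",np.polyval(f,-197),"slope",f[0])
# orange tab edges
a,b,x=blobs(im,"orange")[0]; x=x.reshape(-1,2); Q=onz(c,x,39); print("tab bounds",Q.min(0),Q.max(0))
h=cv2.cvtColor(im,cv2.COLOR_RGB2HSV); gm=((h[...,1]<60)&(h[...,2]<130)).astype(np.uint8); w=np.argwhere(gm[228:245,464:485])+[228,464]; w=w[:,::-1]; Q=onz(c,w,33); print("grey",Q.min(0),Q.max(0))
```

```text
r [[563.8, 296.8, 114.1], [582.9, 302.8, 87.4]] [561.7 295.6 117.6] [581.5 301.9  90. ]
y [[586.1, 215.3, 115.3], [606.2, 220.7, 89.6]] [583.3 214.7 117.6] [604.7 220.6  90. ]
g [[608.9, 134.3, 115.5], [629.6, 139.3, 89.1]] [606.8 134.  117.6] [628.2 139.2  90. ]
b [[631.6, 53.5, 116.0], [653.0, 59.3, 88.4]] [628.9  53.5 117.6] [650.7  59.2  90. ]
[347 221] [461 304]
left edge y at534 -82.70154888928366 slope 0.003969067865507634 72
bottom edge x at -197 447.2314969020435 slope 0.011293718990139725
tab bounds [ 475.5215153  -338.31852817   39.        ] [ 498.79656679 -295.30874877   39.        ]
grey [ 561.37308864 -341.64168165   33.        ] [ 591.74281207 -309.89851611   33.        ]
```

```bash
cat >> h.py <<'E'
def rot(z,y):  # tool orientation from z axis and closing axis
    z=np.array(z,float)/np.linalg.norm(z); y=np.array(y,float); y-=z*(y@z); y/=np.linalg.norm(y)
    return R.from_matrix(np.c_[np.cross(y,z),y,z])
def rows(wp):
    s,p,q=st(); print("at",p.round(1))
    for P,Q in wp:
        print((q.inv().apply(np.array(P)-p)/10).round(2).tolist(),np.degrees((q.inv()*Q).as_rotvec()).round(1).tolist())
D=(0,0,-1)
E
python3 - <<'E'
from h import *
q=rot(D,(1,0,0)); rows([((487.5,-325.7,130),q)])
E
```

```text
at [179.1 519.9 235.5]
[-56.7, -69.9, 10.57] [-0.0, 0.0, 71.0]
```

```bash
python3 -m pendant '{"travel":[[-56.7,-69.9,10.6],[-56.7,-69.9,10.6],[-56.7,-69.9,10.6],[-56.7,-69.9,10.6],[-56.7,-69.9,10.6],[-56.7,-69.9,10.6],[-56.7,-69.9,10.6],[-56.7,-69.9,10.6],[-56.7,-69.9,10.6],[-56.7,-69.9,10.6],[-56.7,-69.9,10.6],[-56.7,-69.9,10.6],[-56.7,-69.9,10.6],[-56.7,-69.9,10.6],[-56.7,-69.9,10.6],[-56.7,-69.9,10.6],[-56.7,-69.9,10.6],[-56.7,-69.9,10.6],[-56.7,-69.9,10.6],[-56.7,-69.9,10.6]],"angular":[[0,0,71],[0,0,71],[0,0,71],[0,0,71],[0,0,71],[0,0,71],[0,0,71],[0,0,71],[0,0,71],[0,0,71],[0,0,71],[0,0,71],[0,0,71],[0,0,71],[0,0,71],[0,0,71],[0,0,71],[0,0,71],[0,0,71],[0,0,71]]}' 5
python3 - <<'E'
from h import *
im,c=snap("wrist","w1.png")
for a,b,x in blobs(im,"orange",300):
    Q=onz(c,x.reshape(-1,2),39); print(a,Q.min(0).round(1),Q.max(0).round(1))
h=cv2.cvtColor(im,cv2.COLOR_RGB2HSV)
rows([((487.5,-325.7,130),rot(D,(1,0,0)))])
E
```

```text
time: 2.85
ee_pos: [487.6, -325.0, 130.0]
tcp_rot: [2.22, 2.222, -0.0]
contact_force: [-0.2, -0.1, 1.1]
width: 49.8
grasp_force: 0.0
at [ 487.6 -325.1  130. ]
[-0.06, -0.01, -0.0] [0.0, 0.0, 0.0]
```

View pics/w1.png

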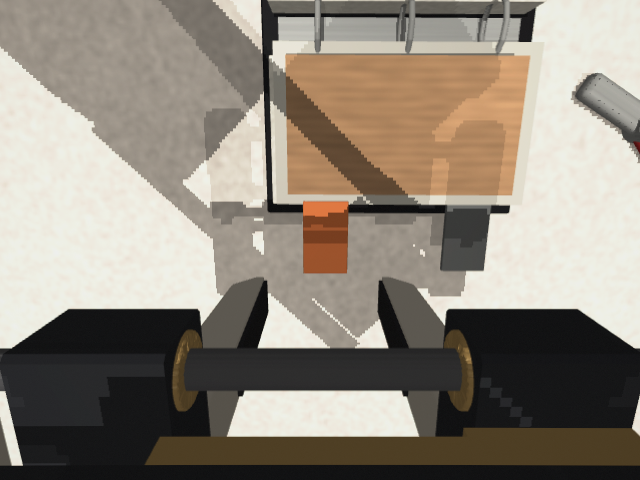

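Wrist view: the orange tab spans columns 303–348, its end at row 273; the grey tab spans 443–490, its end at row 270. The fingers straddle the orange tab's column.

Run:
```python
from h import *
c=cam("wrist")
print(onz(c,[(303,273),(348,273),(303,205),(348,205)],41).round(1)); print(onz(c,[(441,270),(485,270),(445,208),(490,208)],35).round(1))
print(onz(c,[(276,42),(543,42),(266,205),(523,205)],38).round(1))
```

```text
[[ 475.2 -340.2   41. ]
 [ 504.  -340.2   41. ]
 [ 475.8 -296.2   41. ]
 [ 503.2 -296.2   41. ]]
[[ 565.2 -340.2   35. ]
 [ 593.9 -340.2   35. ]
 [ 564.4 -299.1   35. ]
 [ 592.6 -299.1   35. ]]
[[ 461.7 -204.9   38. ]
 [ 610.2 -204.9   38. ]
 [ 452.8 -296.7   38. ]
 [ 611.4 -296.6   38. ]]
```

```bash
python3 -m pendant '{"travel":[[0,0.2,3],[0,0.2,6],[0,0.2,9.3],[0,0.2,9.3],[0,0.2,9.3]],"angular":[[0,0,0],[0,0,0],[0,0,0],[0,0,0],[0,0,0]]}' 5
python3 -m pendant '{"travel":[[0,0,0],[0,0,0],[0,0,0],[0,0,0],[0,0,0],[0,0,0],[0,0,0],[0,0,0]],"angular":[[0,0,0],[0,0,0],[0,0,0],[0,0,0],[0,0,0],[0,0,0],[0,0,0],[0,0,0]]}' 1 12
```

```text
time: 3.52
ee_pos: [490.1, -326.0, 37.7]
tcp_rot: [2.221, 2.22, 0.0]
contact_force: [0.8, 0.5, 0.1]
width: 49.7
grasp_force: 0.0
time: 4.53
ee_pos: [489.3, -325.9, 37.4]
tcp_rot: [2.221, 2.221, -0.001]
contact_force: [-3.5, -0.5, 6.2]
width: 27.7
grasp_force: 12.0
```

```bash
python3 -m pendant '{"travel":[[0.25,0,-2.25],[0.89,0,-4.43],[1.89,0,-6.46],[3.23,0,-8.29],[4.87,0,-9.85],[6.76,0,-11.11],[8.84,0,-12.02],[11.04,0,-12.55],[13.3,0,-12.7],[15.55,0,-12.45]],"angular":[[0,0,0],[0,0,0],[0,0,0],[0,0,0],[0,0,0],[0,0,0],[0,0,0],[0,0,0],[0,0,0],[0,0,0]]}'
python3 -m pendant '{"travel":[[2.18,0,0.64],[4.21,0,1.64],[6.04,0,2.98],[7.6,0,4.62],[8.86,0,6.51],[9.77,0,8.59],[10.3,0,10.79],[10.45,0,13.05],[10.45,0,13.05],[10.45,0,13.05]],"angular":[[0,0,0],[0,0,0],[0,0,0],[0,0,0],[0,0,0],[0,0,0],[0,0,0],[0,0,0],[0,0,0],[0,0,0]]}'
```

```text
time: 5.78
ee_pos: [489.8, -168.5, 161.4]
tcp_rot: [2.221, 2.221, 0.001]
contact_force: [1.2, -1.0, -0.6]
width: 27.7
grasp_force: 12.0
time: 7.02
ee_pos: [490.0, -63.2, 29.4]
tcp_rot: [-2.222, -2.219, -0.004]
contact_force: [3.7, 6.8, -0.2]
width: 27.6
grasp_force: 12.0
```

```bash
python3 -m pendant '{"travel":[[0,0,0],[0,0,0],[0,0,0],[0,0,-4],[0,0,-9],[0,0,-15],[0,0,-17]],"angular":[[0,0,0],[0,0,0],[0,0,0],[0,0,0],[0,0,0],[0,0,0],[0,0,0]]}' 5
python3 - <<'E'
from h import *
a=np.radians(23+90); rows([((435,298,210),rot(D,(np.cos(a),np.sin(a),0)))]); print(r.state()["joint_positions"].round(2))
im,c=snap("side","s2.png")
E
```

```text
time: 7.9
ee_pos: [491.2, -66.2, 204.6]
tcp_rot: [2.218, 2.217, 0.004]
contact_force: [-0.3, -1.2, -0.9]
width: 49.8
grasp_force: 0.0
at [491.2 -66.2 204.6]
[36.42, -5.63, -0.66] [0.1, 0.4, -113.0]
[-0.36  0.18  1.71 -0.    1.24 -0.36]
```

View pics/s2.png

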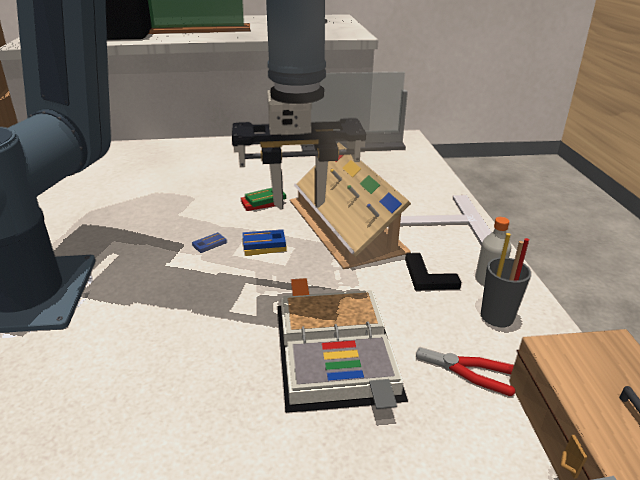

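Side view: the orange leaf lies over on the far bed with its cork face up. The four-bar chart shows at (345,360), and the piles are unmoved.

```bash
python3 -m pendant '{"travel":[[36.4,-5.6,-0.6],[36.4,-5.6,-0.6],[36.4,-5.6,-0.6],[36.4,-5.6,-0.6],[36.4,-5.6,-0.6],[36.4,-5.6,-0.6],[36.4,-5.6,-0.6],[36.4,-5.6,-0.6],[36.4,-5.6,-0.6],[36.4,-5.6,-0.6],[36.4,-5.6,-0.6],[36.4,-5.6,-0.6],[36.4,-5.6,-0.6],[36.4,-5.6,-0.6],[36.4,-5.6,-0.6]],"angular":[[0,0,-113],[0,0,-113],[0,0,-113],[0,0,-113],[0,0,-113],[0,0,-113],[0,0,-113],[0,0,-113],[0,0,-113],[0,0,-113],[0,0,-113],[0,0,-113],[0,0,-113],[0,0,-113],[0,0,-113]]}' 7
cat >> h.py <<'E'
def sample(im,c,col,z,amin=300):
    out=[]
    for a,b,x in blobs(im,col,amin):
        Q=onz(c,x.reshape(-1,2),z)[:,:2].astype(np.float32); b2=cv2.minAreaRect(Q); bp=cv2.boxPoints(b2)
        e=bp[1]-bp[0] if np.linalg.norm(bp[1]-bp[0])>np.linalg.norm(bp[2]-bp[1]) else bp[2]-bp[1]
        ang=np.degrees(np.arctan2(e[1],e[0])); print(col,int(a),"ctr",np.round(b2[0],1),"size",np.round(b2[1],1),"axis",round(float(ang),1))
E
python3 - <<'E'
from h import *
im,c=snap("wrist","w2.png"); sample(im,c,"green",24); sample(im,c,"red",12)
E
```

```text
time: 9.82
ee_pos: [433.6, 298.4, 206.6]
tcp_rot: [0.625, -3.079, 0.0]
contact_force: [-0.5, 0.8, -0.9]
width: 69.8
grasp_force: 0.0
green 5021 ctr [442.9 298.1] size [84.1 47.3] axis 22.6
red 794 ctr [421.4 295.7] size [63.1 47.9] axis 14.7
```

View pics/w2.png

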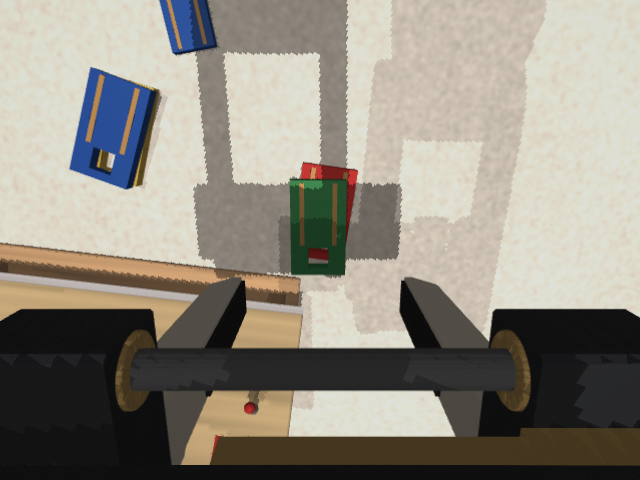

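Wrist view: the green top face is at (318,227) over the red sample, and the board's red peg tip is at (250,408). The mask size of 84.1×47.3 mm matches the stated size.

Run:
```python
from h import *
a=np.radians(22.6+90); q=rot(D,(np.cos(a),np.sin(a),0)); rows([((438.3,296.2,60),q),((438.3,296.2,31),q)])
```

```text
at [433.6 298.4 206.6]
[-0.34, -0.39, 14.66] [-0.0, -0.0, 0.4]
[-0.34, -0.39, 17.56] [-0.0, -0.0, 0.4]
```

```bash
python3 -m pendant '{"travel":[[-0.34,-0.39,5],[-0.34,-0.39,10],[-0.34,-0.39,13],[-0.34,-0.39,15.5],[-0.34,-0.39,17],[-0.34,-0.39,17.5],[-0.34,-0.39,17.5],[-0.34,-0.39,17.5]],"angular":[[0,0,0.4],[0,0,0.4],[0,0,0.4],[0,0,0.4],[0,0,0.4],[0,0,0.4],[0,0,0.4],[0,0,0.4]]}' 7
python3 -m pendant '{"travel":[[0,0,0],[0,0,0],[0,0,0],[0,0,0],[0,0,0],[0,0,0],[0,0,0],[0,0,0]],"angular":[[0,0,0],[0,0,0],[0,0,0],[0,0,0],[0,0,0],[0,0,0],[0,0,0],[0,0,0]]}' 3.5 25
python3 -m pendant '{"travel":[[0,0,-0.5],[0,0,-1],[0,0,-3],[0,0,-8],[0,0,-14],[0,0,-18],[0,0,-18],[0,0,-18]],"angular":[[0,0,0],[0,0,0],[0,0,0],[0,0,0],[0,0,0],[0,0,0],[0,0,0],[0,0,0]]}'
python3 - <<'E'
from h import *
x=np.array([np.cos(np.radians(16)),np.sin(np.radians(16)),0]); y=np.array([-x[1],x[0],0]); n=-np.sin(np.radians(40))*x+np.cos(np.radians(40))*np.array([0,0,1])
base=np.array([628.5,139.2,90]); up=np.cross(y,n); q=rot(-n,y); print(up)
# grasp: sample mid plane; eye 31mm up-slope from grip point; TCP vs sample centre plane: +2.. see z
im,c=snap("wrist","w3.png"); sample(im,c,"red",12); ti,tc=snap("top"); sample(ti,tc,"blue",24); 
s,p,qq=st(); print(p, s["joint_positions"].round(2))
for h in (70,): rows([(base+n*h-31*up,q)])
E
```

```text
time: 10.88
ee_pos: [439.0, 296.5, 32.6]
tcp_rot: [-0.615, 3.079, 0.001]
contact_force: [-0.4, -0.5, 1.0]
width: 70.2
grasp_force: 0.0
time: 11.88
ee_pos: [438.4, 296.3, 31.9]
tcp_rot: [-0.615, 3.08, 0.0]
contact_force: [-0.8, -0.5, 5.2]
width: 47.7
grasp_force: 25.0
time: 12.88
ee_pos: [437.6, 295.9, 210.7]
tcp_rot: [0.615, -3.079, 0.0]
contact_force: [-0.4, -1.0, -1.0]
width: 47.7
grasp_force: 25.0
[0.73636918 0.21115046 0.64278761]
red 2223 ctr [415. 294.] size [49.7 47.9] axis 15.0
blue 859 ctr [432.7 110.2] size [82.7 46.2] axis 1.7
blue 395 ctr [321.4 131.1] size [59.6 33.3] axis 33.0
[437.2074977  295.74258167 209.82000922] [ 0.38  0.24  1.62  0.    1.28 -1.58]
at [437.2 295.7 209.8]
[-4.85, -21.01, 8.59] [2.3, -40.2, 6.3]
```

View pics/w3.png

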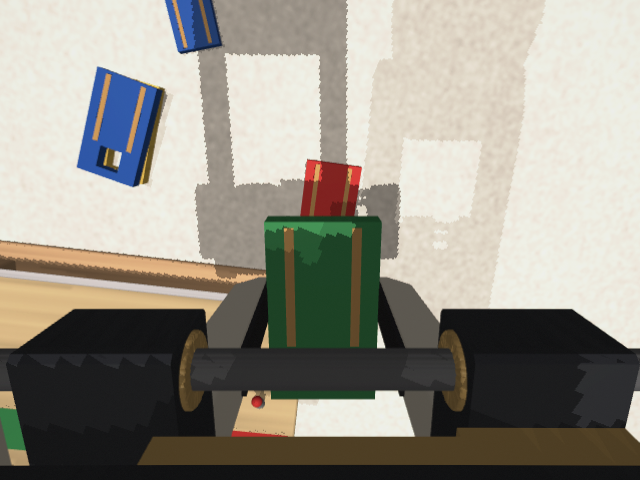

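Green is held square at 47.7 mm, its far end up at row 216. Red lies undisturbed at (332,187) and blue is still on its pile.

```bash
cat >> h.py <<'E'
x_=np.array([np.cos(np.radians(16)),np.sin(np.radians(16)),0]); y_=np.array([-x_[1],x_[0],0]); n_=-np.sin(np.radians(40))*x_+np.cos(np.radians(40))*np.array([0,0,1]); up_=np.cross(y_,n_); qb=rot(-n_,y_)
PEG={k:np.array(v+(90,)) for k,v in dict(red=(582,302.3),yellow=(605.2,221),green=(628.6,139.7),blue=(651,59)).items()}
def at(k,h,d,lat=0): return (PEG[k]+n_*h-up_*d+y_*lat,qb)
E
python3 - <<'E'
from h import *
rows([at("green",120,31)]); print(at("green",120,31)[0])
E
```

```text
at [437.2 295.7 209.8]
[-1.67, -20.6, 4.77] [2.3, -40.2, 6.3]
[531.62610246 111.89318234 161.99891727]
```

```bash
python3 -m pendant '{"travel":[[-0.4,-5,1],[-0.8,-10,2.4],[-1.2,-15,3.6],[-1.7,-20.6,4.8],[-1.7,-20.6,4.8],[-1.7,-20.6,4.8],[-1.7,-20.6,4.8],[-1.7,-20.6,4.8],[-1.7,-20.6,4.8]],"angular":[[0.6,-10,1.6],[1.1,-20,3.2],[1.7,-30,4.7],[2.3,-40.2,6.3],[2.3,-40.2,6.3],[2.3,-40.2,6.3],[2.3,-40.2,6.3],[2.3,-40.2,6.3],[2.3,-40.2,6.3]]}'
python3 - <<'E'
from h import *
rows([at("green",60,30),at("green",22,30)])
im,c=snap("side","s3.png")
cv2.imwrite("pics/s3c.png",cv2.resize(im[90:290,230:430,::-1],(600,600)))
E
```

```text
time: 14.1
ee_pos: [533.1, 113.4, 163.8]
tcp_rot: [-0.342, 2.42, 0.126]
contact_force: [-0.1, -0.6, -1.4]
width: 47.4
grasp_force: 25.0
at [533.1 113.4 163.8]
[0.18, -0.11, 6.01] [0.1, 0.2, 0.1]
[0.19, -0.12, 9.81] [0.1, 0.2, 0.1]
```

View pics/s3c.png

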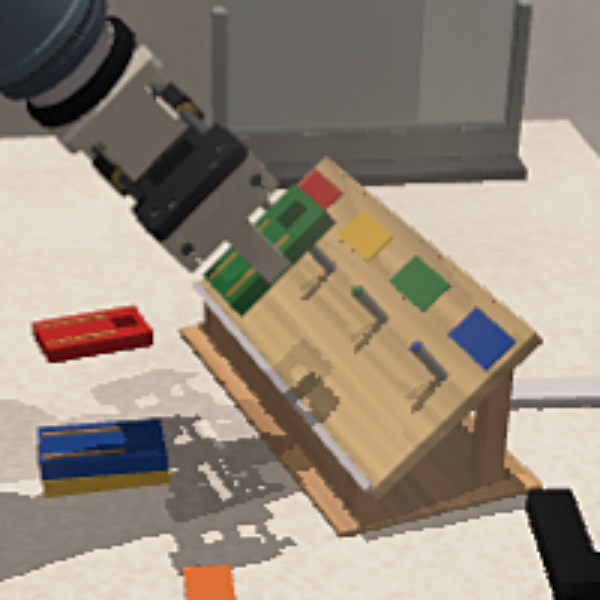

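Side crop: green is held parallel to the board with its eye at (294,213), up-slope. The other pegs are free, so I approach to just past the tip first.

```bash
python3 - <<'E'
from h import *
s,p,q=st(); c=cam("side"); e=p+q.apply([-30.9,0,8]); print(((proj(c,e)-[230,90])*3).round(0))
E
python3 -m pendant '{"travel":[[0.18,-0.12,3],[0.18,-0.12,5],[0.18,-0.12,6.2],[0.18,-0.12,7],[0.18,-0.12,7.5],[0.18,-0.12,7.5]],"angular":[[0,0,0],[0,0,0],[0,0,0],[0,0,0],[0,0,0],[0,0,0]]}'
python3 - <<'E'
from h import *
rows([at("green",22,31)])
im,c=snap("side","s4.png")
cv2.imwrite("pics/s4c.png",cv2.resize(im[120:270,270:420,::-1],(600,600)))
E
```

```text
[[288. 215.]]
time: 14.9
ee_pos: [580.4, 127.1, 114.8]
tcp_rot: [-0.341, 2.438, 0.121]
contact_force: [-4.6, -1.3, 1.3]
width: 48.0
grasp_force: 25.0
at [580.4 127.1 114.8]
[0.84, -0.11, 2.92] [-0.1, -0.8, -0.1]
```

View pics/s4c.png

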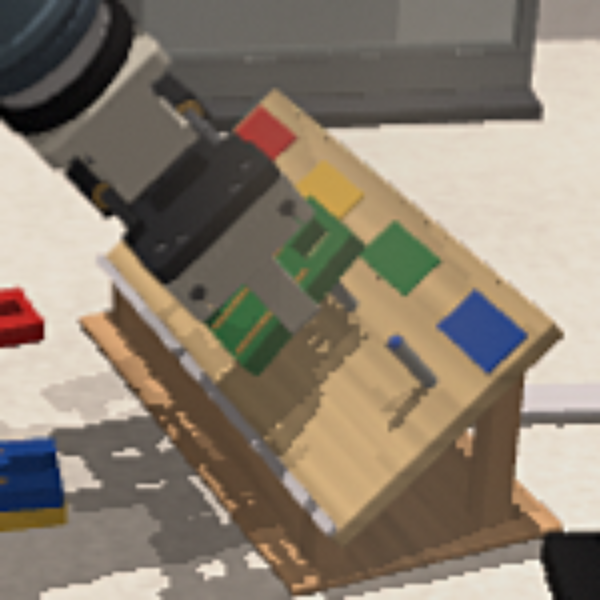

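```bash
python3 -m pendant '{"travel":[[0,0,0],[0,0,0]],"angular":[[0,0,0],[0,0,0]]}'
python3 - <<'E'
from h import *
rows([at("green",60,31)]); print(r.state()["contact_force"],r.state()["joint_positions"].round(2),r.state()["effort"].round(1))
E
```

```text
time: 15.2
ee_pos: [580.4, 127.0, 114.9]
tcp_rot: [-0.34, 2.438, 0.121]
contact_force: [-4.8, -1.0, 0.2]
width: 47.7
grasp_force: 25.0
at [580.4 127.  114.9]
[0.9, -0.11, -0.87] [-0.1, -0.8, -0.1]
[-4.83418764 -0.97330746  0.17854333] [-0.12  0.22  2.19  1.24  0.26 -3.12] [  0.2 -33.4 -22.9   1.2  -0.1  -0. ]
```

The arm ran into a joint limit: j5 is at 0.26 and j6 at −3.12, so a full 40° tool tilt isn't reachable here. I'll back off and hang green with the tool tilted 27°, since the eye clearance still allows it.

```bash
cat >> h.py <<'E'
def tl(t): t=np.radians(t); return rot(np.sin(t)*x_-np.cos(t)*np.array([0,0,1]),y_)
def hang(k,he,t,e,d=1.,lat=0): q=tl(t); return (PEG[k]+n_*he-up_*d+y_*lat-q.apply(e),q)
E
python3 - <<'E'
from h import *
print("retract"); rows([at("green",118,29)]); e=(-30.9,0,14)
print("cur eye rel peg (n,up,lat)"); s,p,q=st(); v=p+q.apply(e)-PEG["green"]; print(v@n_,v@up_,v@y_)
print(hang("green",70,27,e)[0]); rows([hang("green",110,27,e),hang("green",60,27,e)])
E
```

```text
retract
at [580.4 127.  114.9]
[0.78, -0.12, -6.68] [-0.1, -0.8, -0.1]
cur eye rel peg (n,up,lat)
36.71054002306127 8.560433139449154 1.0308343228921633
[552.03632711 117.74572008 141.42610831]
at [580.4 127.  114.9]
[0.69, -0.12, -7.94] [-0.1, 12.2, -0.1]
[0.62, -0.11, -2.94] [-0.1, 12.2, -0.1]
```

```bash
python3 -m pendant '{"travel":[[0,0,-1.2],[0.1,-0.1,-3],[0.4,-0.1,-6],[0.6,-0.1,-8],[0.6,-0.1,-8],[0.6,-0.1,-8],[0.6,-0.1,-8],[0.7,-0.1,-8],[0.7,-0.1,-8],[0.7,-0.1,-8],[0.7,-0.1,-8],[0.7,-0.1,-8]],"angular":[[0,0,0],[0,0,0],[0,0,0],[0,0,0],[0,4,0],[0,8,0],[0,12,0],[0,12,0],[0,12,0],[0,12,0],[0,12,0],[0,12,0]]}'
python3 - <<'E'
from h import *
e=(-30.9,0,14)
print(r.state()["joint_positions"].round(2))
s,p,q=st(); v=p+q.apply(e)-PEG["green"]; print(v@n_,v@up_,v@y_)
rows([hang("green",60,27,e),hang("green",40,27,e),hang("green",11.5,27,e)])
E
```

```text
time: 16.7
ee_pos: [527.4, 110.4, 172.5]
tcp_rot: [-0.368, 2.644, 0.09]
contact_force: [-0.2, 0.3, -0.1]
width: 47.5
grasp_force: 25.0
[-0.12  0.05  2.06  0.32  0.61 -2.19]
110.45848273538368 -0.6003322723018911 -0.339636003925456
at [527.4 110.4 172.5]
[-1.08, 0.03, 4.92] [-0.1, 0.2, -0.2]
[-1.52, 0.04, 6.87] [-0.1, 0.2, -0.2]
[-2.15, 0.04, 9.65] [-0.1, 0.2, -0.2]
```

```bash
python3 -m pendant '{"travel":[[-0.5,0,2.3],[-1.08,0,4.9],[-1.3,0,5.9],[-1.5,0,6.9],[-1.5,0,6.9],[-1.5,0,6.9]],"angular":[[0,0,0],[0,0,0],[0,0,0],[0,0,0],[0,0,0],[0,0,0]]}'
python3 - <<'E'
from h import *
e=(-30.9,0,14)
print(r.state()["joint_positions"].round(2))
s,p,q=st(); v=p+q.apply(e)-PEG["green"]; print(v@n_,v@up_,v@y_)
rows([hang("green",25,27,e),hang("green",11.5,27,e)])
im,c=snap("side","s5.png")
cv2.imwrite("pics/s5c.png",cv2.resize(im[120:270,270:420,::-1],(600,600)))
E
```

```text
time: 17.45
ee_pos: [570.7, 122.8, 118.6]
tcp_rot: [-0.368, 2.643, 0.089]
contact_force: [-0.8, 0.0, -0.5]
width: 47.4
grasp_force: 25.0
[-0.08  0.22  2.03  0.36  0.47 -2.21]
40.17862350572686 -0.7482569801974677 -0.36997937973632755
at [570.7 122.8 118.6]
[-0.32, 0.03, 1.47] [-0.1, 0.3, -0.1]
[-0.61, 0.03, 2.79] [-0.1, 0.3, -0.1]
```

View pics/s5c.png

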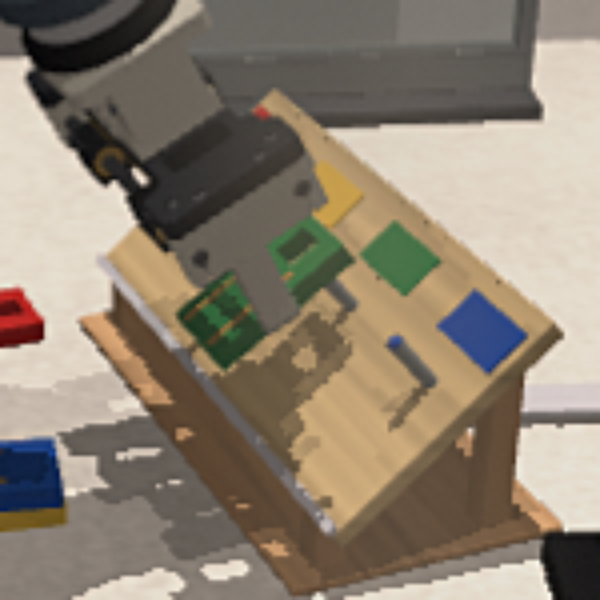

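Side crop: green's eye at (297,243) is in line with its peg and there is no contact force, so I finish the insertion.

```bash
python3 -m pendant '{"travel":[[-0.15,0,0.7],[-0.3,0,1.4],[-0.45,0,2.1],[-0.6,0,2.8],[-0.6,0,2.8],[-0.6,0,2.8]],"angular":[[0,0,0],[0,0,0],[0,0,0],[0,0,0],[0,0,0],[0,0,0]]}'
python3 - <<'E'
from h import *
e=(-30.9,0,14)
s,p,q=st(); v=p+q.apply(e)-PEG["green"]; print(v@n_,v@up_,v@y_,s["joint_positions"].round(2))
E
```

```text
time: 18.25
ee_pos: [588.2, 127.8, 95.9]
tcp_rot: [-0.368, 2.644, 0.09]
contact_force: [0.2, 0.4, -0.4]
width: 47.5
grasp_force: 25.0
11.085047636533096 -1.4558835518844369 -0.38261280469131664 [-0.06  0.28  2.01  0.38  0.42 -2.23]
```

```bash
python3 -m pendant '{"travel":[[0,0,0],[0,0,0],[0,0,0],[0,0,0],[0,0,-0.5],[0,0,-2],[0,0,-5],[0,0,-9],[0,0,-12],[0,0,-12]],"angular":[[0,0,0],[0,0,0],[0,0,0],[0,0,0],[0,0,0],[0,0,0],[0,0,0],[0,0,0],[0,0,0],[0,0,0]]}' 6.2
python3 - <<'E'
from h import *
im,c=snap("side","s6.png"); ti,tc=snap("top","t6.png"); sample(ti,tc,"blue",24); sample(ti,tc,"green",100)
cv2.imwrite("pics/s6c.png",np.hstack([cv2.resize(im[110:270,180:420,::-1],(700,466))]))
E
```

```text
time: 19.5
ee_pos: [536.0, 112.3, 206.1]
tcp_rot: [-0.367, 2.638, 0.087]
contact_force: [-0.0, 0.3, -0.6]
width: 61.9
grasp_force: 0.0
blue 391 ctr [321.3 131.1] size [59.8 33.8] axis 31.9
green 545 ctr [607.3 133.4] size [55.  46.5] axis 17.0
```

View pics/s6c.png

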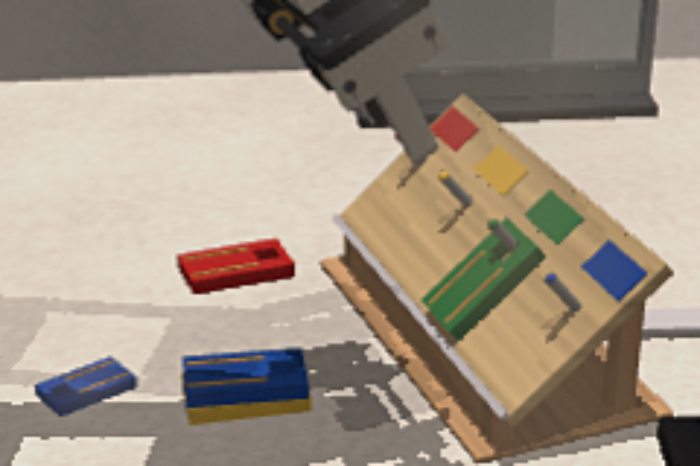

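Green hangs flat from its peg, and blue-on-yellow and red are unmoved. Next is blue, gripped with the tool leaned 12° so the board tilt of 27° leaves it parallel to the board.

```bash
cat >> h.py <<'E'
def pick(C,a,z,up=0,lean=12,back=5,ahead=13.5):
    a=np.radians(a); l=np.radians(lean); xs=np.array([np.cos(a),np.sin(a),0]); q=rot(-np.sin(l)*xs+np.cos(l)*np.array(D),(-xs[1],xs[0],0))
    G=np.array([C[0],C[1],z])-back*xs; return (G-q.apply([0,0,ahead])+[0,0,up],q)
E
python3 - <<'E'
from h import *
rows([pick((432.7,110.2),1.7,18,160)])
E
```

```text
at [535.3 112.6 203.1]
[9.57, 2.62, -3.6] [1.9, 39.1, 14.3]
```

```bash
python3 -m pendant '{"travel":[[2.4,0.6,-0.9],[4.8,1.3,-1.8],[7,1.9,-2.7],[9.6,2.6,-3.6],[9.6,2.6,-3.6],[9.6,2.6,-3.6],[9.6,2.6,-3.6],[9.6,2.6,-3.6]],"angular":[[0.5,9.8,3.6],[1,19.6,7.2],[1.5,29.4,10.8],[1.9,39.1,14.3],[1.9,39.1,14.3],[1.9,39.1,14.3],[1.9,39.1,14.3],[1.9,39.1,14.3]]}' 7
python3 - <<'E'
from h import *
im,c=snap("wrist","w7.png"); sample(im,c,"blue",24); sample(im,c,"red",12); sample(im,c,"yellow",12,60); print(r.state()["joint_positions"].round(2))
h=cv2.cvtColor(im,cv2.COLOR_RGB2HSV)
rows([pick((432.7,110.2),1.7,18,0)])
E
```

```text
time: 20.6
ee_pos: [430.3, 109.9, 191.2]
tcp_rot: [0.044, -2.933, 0.004]
contact_force: [-0.1, 0.3, 0.2]
width: 70.3
grasp_force: 0.0
blue 5474 ctr [434.  110.4] size [82.4 47.3] axis 2.0
blue 2826 ctr [326.4 131.5] size [58.1 33.6] axis 32.7
red 4876 ctr [430.5 295.5] size [81.8 52.2] axis 14.9
[ 0.    0.24  1.7  -0.01  1.42 -1.6 ]
at [430.4 109.9 191.2]
[-3.33, 0.02, 15.65] [0.0, 0.0, 0.0]
```

```bash
python3 -m pendant '{"travel":[[-1.1,0,5],[-2.2,0,10],[-2.9,0,13],[-3.2,0,14.6],[-3.4,0,15.6],[-3.4,0,15.6],[-3.4,0,15.6],[-3.4,0,15.6]],"angular":[[0,0,0],[0,0,0],[0,0,0],[0,0,0],[0,0,0],[0,0,0],[0,0,0],[0,0,0]]}' 7
python3 -m pendant '{"travel":[[0,0,0],[0,0,0],[0,0,0],[0,0,0],[0,0,0],[0,0,0],[0,0,0]],"angular":[[0,0,0],[0,0,0],[0,0,0],[0,0,0],[0,0,0],[0,0,0],[0,0,0]]}' 3.5 25
python3 - <<'E'
from h import *
s,p,q=st(); a=np.radians(1.9); xs=np.array([np.cos(a),np.sin(a),0]); e=q.inv().apply(np.array([433.5,110.3,18])+26*xs-p); print("e",e.round(1),"z",p)
E
python3 -m pendant '{"travel":[[0.1,0,-0.5],[0.2,0,-1],[0.6,0,-3],[1.5,0,-7],[2.6,0,-12],[3.4,0,-16],[3.4,0,-16]],"angular":[[0,0,0],[0,0,0],[0,0,0],[0,0,0],[0,0,0],[0,0,0],[0,0,0]]}'
```

```text
time: 21.65
ee_pos: [431.6, 110.0, 31.8]
tcp_rot: [0.044, -2.932, 0.004]
contact_force: [-0.1, -0.0, -0.5]
width: 70.0
grasp_force: 0.0
time: 22.52
ee_pos: [431.0, 110.0, 31.2]
tcp_rot: [0.044, -2.931, 0.004]
contact_force: [-0.6, -0.4, 2.2]
width: 47.6
grasp_force: 25.0
e [-30.6   0.3   7. ] z [431.04879754 110.04725334  31.21086961]
time: 23.4
ee_pos: [433.1, 110.0, 197.8]
tcp_rot: [0.044, -2.938, 0.004]
contact_force: [-0.5, -0.8, 0.0]
width: 47.6
grasp_force: 25.0
```

Run:
```python
from h import *
e=(-30.6,0.3,7)
ti,tc=snap("top"); sample(ti,tc,"yellow",12); sample(ti,tc,"red",12)
rows([hang("blue",110,27,e)]); print(hang("blue",110,27,e)[0],hang("blue",8,27,e)[0])
```

```text
red 356 ctr [442.2 294.7] size [62.8 37.5] axis 14.5
at [431.9 110.  195.8]
[-12.24, -8.3, 0.48] [-1.9, -38.7, -14.4]
[553.11530688  30.61992608 165.96703751] [616.13979188  48.69190634  87.83050431]
```

```bash
python3 -m pendant '{"travel":[[-3,-2,0.1],[-6.1,-4.1,0.2],[-9.2,-6.2,0.4],[-12.2,-8.3,0.5],[-12.2,-8.3,0.5],[-12.2,-8.3,0.5],[-12.2,-8.3,0.5],[-12.2,-8.3,0.5],[-12.2,-8.3,0.5],[-12.2,-8.3,0.5]],"angular":[[-0.5,-9.7,-3.6],[-1,-19.4,-7.2],[-1.4,-29,-10.8],[-1.9,-38.7,-14.4],[-1.9,-38.7,-14.4],[-1.9,-38.7,-14.4],[-1.9,-38.7,-14.4],[-1.9,-38.7,-14.4],[-1.9,-38.7,-14.4],[-1.9,-38.7,-14.4]]}'
python3 - <<'E'
from h import *
e=(-30.6,.3,7)
ti,tc=snap("top"); sample(ti,tc,"yellow",12)
s,p,q=st(); v=p+q.apply(e)-PEG["blue"]; print(v@n_,v@up_,v@y_,s["joint_positions"].round(2))
rows([hang("blue",40,27,e),hang("blue",7.5,27,e)])
E
```

```text
time: 24.7
ee_pos: [551.9, 30.9, 164.4]
tcp_rot: [-0.372, 2.65, 0.09]
contact_force: [0.9, 0.0, 0.0]
width: 47.6
grasp_force: 25.0
yellow 324 ctr [662.3 253.5] size [28.1 56.2] axis -75.0
109.44361099455836 -2.8874622287937157 0.45006669313213266 [-0.31  0.1   2.03  0.43  0.66 -2.45]
at [551.9  30.8 164.4]
[-1.76, -0.05, 6.73] [0.0, -0.1, -0.0]
[-2.5, -0.05, 9.89] [0.0, -0.1, -0.0]
```

```bash
python3 -m pendant '{"travel":[[-0.6,0,2.2],[-1.2,0,4.4],[-1.5,0,5.7],[-1.76,0,6.7],[-1.76,0,6.7],[-1.76,0,6.7]],"angular":[[0,0,0],[0,0,0],[0,0,0],[0,0,0],[0,0,0],[0,0,0]]}'
python3 - <<'E'
from h import *
e=(-30.6,.3,7)
s,p,q=st(); v=p+q.apply(e)-PEG["blue"]; print(v@n_,v@up_,v@y_,s["joint_positions"].round(2))
rows([hang("blue",7.5,27,e)])
im,c=snap("side"); pe=p+q.apply(np.array(e)+[0,0,-6]); print("pred eye",proj(c,pe),"peg tip",proj(c,PEG["blue"]+36*n_))
for a,b,x in blobs(im,"blue",60): print(a,np.round(b[0]),np.round(b[1]))
E
```

```text
time: 25.5
ee_pos: [596.0, 43.1, 112.8]
tcp_rot: [-0.371, 2.65, 0.09]
contact_force: [-0.3, 0.1, -0.1]
width: 47.8
grasp_force: 25.0
40.46626406363513 -0.9829768557690919 0.16169317609589395 [-0.25  0.26  1.99  0.47  0.53 -2.47]
at [596.   43.1 112.8]
[-0.75, -0.02, 3.22] [0.0, -0.1, -0.1]
pred eye [[363.68208945 201.56191542]] peg tip [[366.50376504 204.87117053]]
221.0 [345. 375.] [ 7. 36.]
200.5 [390. 202.] [16. 13.]
71.5 [367. 205.] [ 9. 17.]
```

```bash
python3 -m pendant '{"travel":[[-0.2,0,0.8],[-0.4,0,1.6],[-0.55,0,2.4],[-0.75,0,3.2],[-0.75,0,3.2],[-0.75,0,3.2]],"angular":[[0,0,0],[0,0,0],[0,0,0],[0,0,0],[0,0,0],[0,0,0]]}'
python3 - <<'E'
from h import *
e=(-30.6,.3,7)
s,p,q=st(); v=p+q.apply(e)-PEG["blue"]; print(v@n_,v@up_,v@y_,s["joint_positions"].round(2))
E
```

```text
time: 26.3
ee_pos: [616.3, 49.1, 87.1]
tcp_rot: [-0.371, 2.651, 0.09]
contact_force: [0.1, 0.3, 0.2]
width: 47.7
grasp_force: 25.0
7.210321629222329 -1.2719003360300802 0.3447128537047668 [-0.23  0.33  1.97  0.5   0.48 -2.48]
```

```bash
python3 -m pendant '{"travel":[[0,0,0],[0,0,0],[0,0,0],[0,0,0],[0,0,-0.5],[0,0,-2],[0,0,-5],[0,0,-9],[0,0,-12],[0,0,-12]],"angular":[[0,0,0],[0,0,0],[0,0,0],[0,0,0],[0,0,0],[0,0,0],[0,0,0],[0,0,0],[0,0,0],[0,0,0]]}' 6.2
python3 - <<'E'
from h import *
rows([pick((432,110),5,6,160)])
im,c=snap("side"); 
for k in("blue","yellow","red","green"):
  for a,b,x in blobs(im,k,60): print(k,a,np.round(b[0]),np.round(b[1]))
for k in("green","blue"): print(proj(c,PEG[k]+12*n_-31*up_).round(0))
print(r.state()["joint_positions"].round(2))
E
```

```text
time: 27.55
ee_pos: [564.9, 33.4, 197.7]
tcp_rot: [-0.37, 2.645, 0.086]
contact_force: [0.3, 0.9, -0.1]
width: 61.9
grasp_force: 0.0
at [564.9  33.4 197.7]
[10.53, 11.06, -3.35] [1.3, 39.0, 11.0]
blue 547.5 [363. 223.] [16. 44.]
blue 221.0 [345. 375.] [ 7. 36.]
blue 200.5 [390. 202.] [16. 13.]
yellow 416.0 [264. 242.] [13. 42.]
yellow 187.0 [340. 354.] [ 7. 33.]
yellow 109.5 [352. 168.] [12. 11.]
yellow 64.5 [503. 256.] [ 3. 40.]
red 1060.5 [485. 371.] [70. 30.]
red 465.0 [261. 201.] [14. 38.]
red 183.5 [338. 345.] [ 7. 33.]
red 146.0 [521. 259.] [ 5. 43.]
green 184.0 [343. 364.] [ 6. 35.]
green 66.0 [338. 209.] [ 6. 25.]
[[343. 204.]]
[[361. 223.]]
[-0.3   0.08  1.96  0.38  0.73 -2.38]
```

```bash
python3 -m pendant '{"travel":[[2.6,2.7,-0.8],[5.2,5.5,-1.6],[7.8,8.2,-2.4],[10.5,11,-3.3],[10.5,11,-3.3],[10.5,11,-3.3],[10.5,11,-3.3],[10.5,11,-3.3],[10.5,11,-3.3]],"angular":[[0.3,9.8,2.8],[0.6,19.6,5.5],[1,29.4,8.3],[1.3,39,11],[1.3,39,11],[1.3,39,11],[1.3,39,11],[1.3,39,11],[1.3,39,11]]}' 7
python3 - <<'E'
from h import *
im,c=snap("wrist","w8.png"); sample(im,c,"yellow",12); sample(im,c,"red",12); print(r.state()["joint_positions"].round(2))
b=blobs(im,"yellow",300)[0]; m=cv2.cvtColor(im,cv2.COLOR_RGB2HSV)
x,y,w,h=cv2.boundingRect(b[2]); cv2.imwrite("pics/w8c.png",im[y-20:y+h+20,x-20:x+w+20,::-1])
# eye: hole inside contour -> which end
mk=sum(cv2.inRange(m,np.array(a),np.array(d)) for a,d in HS["yellow"]); f=np.zeros_like(mk); cv2.drawContours(f,[b[2]],-1,255,-1); hole=cv2.morphologyEx(f&~mk,cv2.MORPH_OPEN,np.ones((7,7))); ps=np.argwhere(hole)
if len(ps): print("eye",onz(c,ps.mean(0)[::-1],12), len(ps))
E
```

```text
time: 28.72
ee_pos: [429.8, 109.6, 176.8]
tcp_rot: [0.129, -2.926, 0.01]
contact_force: [-0.4, -0.4, -0.0]
width: 70.0
grasp_force: 0.0
yellow 2093 ctr [416.3 108.5] size [47.5 47.4] axis 6.5
red 4028 ctr [421.9 293. ] size [64.2 52.6] axis 14.6
[ 0.01  0.26  1.71 -0.01  1.39 -1.65]
```

Run:
```python
from h import *
im=cv2.imread("pics/w8.png")[:,:,::-1]; c=cam("wrist"); h=cv2.cvtColor(im,cv2.COLOR_RGB2HSV)
mk=cv2.inRange(h,np.array((18,130,40)),np.array((34,255,255)))
mk=cv2.morphologyEx(mk,cv2.MORPH_OPEN,np.ones((3,3)))
cs,_=cv2.findContours(mk,cv2.RETR_EXTERNAL,cv2.CHAIN_APPROX_NONE)
for x in sorted(cs,key=cv2.contourArea)[::-1][:4]:
    Q=onz(c,x.reshape(-1,2),12)[:,:2].astype(np.float32); b=cv2.minAreaRect(Q); print(cv2.contourArea(x),cv2.boundingRect(x),b, cv2.boxPoints(b).round(0).tolist())
P=proj(c,[(416+d*.994,108.5+d*.113,12) for d in range(-30,90,6)]); print([(u.round(0).tolist(),h[int(u[1]),int(u[0])].tolist()) for u in P if 0<=u[1]<480])
```

```text
12522.5 (210, 428, 430, 38) ((574.9280395507812, 210.02920532226562), (32.030826568603516, 363.3479919433594), 4.9233622550964355) [[543.0, 390.0], [575.0, 28.0], [606.0, 30.0], [575.0, 392.0]]
5593.5 (293, 220, 59, 101) ((433.7816467285156, 110.49223327636719), (83.30667114257812, 47.63489532470703), 5.953639030456543) [[390.0, 130.0], [395.0, 82.0], [478.0, 91.0], [473.0, 139.0]]
1390.5 (491, 330, 40, 81) ((503.803466796875, 276.34857177734375), (70.12268829345703, 28.65186882019043), 14.35362720489502) [[466.0, 282.0], [473.0, 254.0], [541.0, 271.0], [534.0, 299.0]]
1379.5 (115, 330, 40, 81) ((531.587890625, -39.652923583984375), (28.617311477661133, 69.89508056640625), 85.98763275146484) [[496.0, -51.0], [565.0, -56.0], [567.0, -28.0], [498.0, -23.0]]
[([321.0, 212.0], [17, 34, 137]), ([321.0, 220.0], [19, 64, 135]), ([321.0, 227.0], [25, 150, 214]), ([321.0, 234.0], [25, 150, 214]), ([322.0, 241.0], [24, 151, 214]), ([322.0, 249.0], [25, 151, 214]), ([322.0, 256.0], [24, 151, 214]), ([322.0, 263.0], [23, 155, 184]), ([322.0, 270.0], [21, 164, 107]), ([322.0, 277.0], [21, 159, 201]), ([323.0, 285.0], [21, 164, 107]), ([323.0, 292.0], [19, 67, 107]), ([323.0, 299.0], [18, 31, 108]), ([323.0, 306.0], [17, 32, 110]), ([323.0, 313.0], [21, 164, 106]), ([324.0, 320.0], [20, 112, 105]), ([324.0, 328.0], [17, 33, 109]), ([324.0, 335.0], [15, 34, 106]), ([324.0, 342.0], [16, 32, 105]), ([324.0, 349.0], [23, 19, 55])]
```

Run:
```python
from h import *
rows([pick((433.9,110.5),6,6.5,60),pick((433.9,110.5),6,6.5,0)])
```

```text
at [429.8 109.7 176.7]
[-2.25, 0.02, 9.44] [0.4, -0.2, -0.9]
[-3.52, -0.0, 15.3] [0.4, -0.2, -0.9]
```

```bash
python3 -m pendant '{"travel":[[-1.1,0,5],[-2.2,0,9.4],[-2.8,0,12.4],[-3.2,0,14],[-3.5,0,15],[-3.5,0,15.3],[-3.5,0,15.3],[-3.5,0,15.3]],"angular":[[0,0,-1],[0,0,-1],[0,0,-1],[0,0,-1],[0,0,-1],[0,0,-1],[0,0,-1],[0,0,-1]]}' 7
python3 -m pendant '{"travel":[[0,0,0],[0,0,0],[0,0,0],[0,0,0],[0,0,0],[0,0,0],[0,0,0]],"angular":[[0,0,0],[0,0,0],[0,0,0],[0,0,0],[0,0,0],[0,0,0],[0,0,0]]}' 3.5 25
python3 - <<'E'
from h import *
s,p,q=st(); a=np.radians(6); xs=np.array([np.cos(a),np.sin(a),0]); e=q.inv().apply(np.array([433.9,110.5,6])+26*xs-p); print("e",e.round(1),"z",p)
E
python3 -m pendant '{"travel":[[0.1,0,-0.5],[0.2,0,-1],[0.6,0,-3],[1.5,0,-7],[2.6,0,-12],[3.4,0,-16],[3.4,0,-16]],"angular":[[0,0,0],[0,0,0],[0,0,0],[0,0,0],[0,0,0],[0,0,0],[0,0,0]]}'
python3 - <<'E'
from h import *
e=(-30.6,0,7)
rows([hang("yellow",110,27,e)]); print(hang("yellow",110,27,e)[0])
E
```

```text
time: 29.78
ee_pos: [431.8, 110.6, 20.1]
tcp_rot: [0.156, -2.924, 0.007]
contact_force: [-0.5, -0.9, -0.7]
width: 69.8
grasp_force: 0.0
time: 30.65
ee_pos: [431.4, 110.5, 19.7]
tcp_rot: [0.156, -2.923, 0.007]
contact_force: [0.9, -0.6, 3.8]
width: 47.4
grasp_force: 25.0
e [-30.8  -0.4   7.3] z [431.37730488 110.5405854   19.66116137]
time: 31.52
ee_pos: [434.2, 109.7, 186.1]
tcp_rot: [0.156, -2.93, 0.008]
contact_force: [-0.2, 0.1, -0.9]
width: 47.6
grasp_force: 25.0
at [434.2 109.7 186.1]
[-8.4, 7.49, 0.34] [-1.0, -38.7, -10.1]
[507.23261567 192.90830459 165.96703751]
```

```bash
python3 -m pendant '{"travel":[[-2.1,1.9,0.1],[-4.2,3.8,0.2],[-6.3,5.6,0.3],[-8.4,7.5,0.3],[-8.4,7.5,0.3],[-8.4,7.5,0.3],[-8.4,7.5,0.3],[-8.4,7.5,0.3],[-8.4,7.5,0.3]],"angular":[[-0.2,-9.7,-2.5],[-0.5,-19.4,-5],[-0.8,-29,-7.5],[-1,-38.7,-10.1],[-1,-38.7,-10.1],[-1,-38.7,-10.1],[-1,-38.7,-10.1],[-1,-38.7,-10.1],[-1,-38.7,-10.1]]}'
python3 - <<'E'
from h import *
e=(-30.8,-.4,7.3)
s,p,q=st(); v=p+q.apply(e)-PEG["yellow"]; print(v@n_,v@up_,v@y_,s["joint_positions"].round(2))
rows([hang("yellow",60,27,e),hang("yellow",40,27,e)])
E
```

```text
time: 32.65
ee_pos: [505.6, 192.7, 162.9]
tcp_rot: [-0.372, 2.656, 0.091]
contact_force: [0.4, 0.4, -0.4]
width: 47.7
grasp_force: 25.0
108.1486078443624 -4.17678243538203 -0.1952075373415596 [ 0.11  0.08  2.06  0.15  0.55 -1.85]
at [505.6 192.7 162.9]
[-1.42, 0.01, 4.63] [0.1, -0.5, -0.1]
[-1.89, 0.01, 6.58] [0.1, -0.5, -0.1]
```

```bash
python3 -m pendant '{"travel":[[-0.7,0,2.3],[-1.4,0,4.6],[-1.65,0,5.6],[-1.9,0,6.6],[-1.9,0,6.6],[-1.9,0,6.6]],"angular":[[0,-0.5,0],[0,-0.5,0],[0,-0.5,0],[0,-0.5,0],[0,-0.5,0],[0,-0.5,0]]}'
python3 - <<'E'
from h import *
e=(-30.8,-.4,7.3)
s,p,q=st(); v=p+q.apply(e)-PEG["yellow"]; print(v@n_,v@up_,v@y_,s["joint_positions"].round(2))
rows([hang("yellow",7.5,27,e)])
E
```

```text
time: 33.4
ee_pos: [549.7, 205.9, 112.5]
tcp_rot: [-0.372, 2.646, 0.092]
contact_force: [-0.8, -0.0, -1.3]
width: 47.3
grasp_force: 25.0
40.21337999651037 -1.151437446077189 0.3218595976260872 [ 0.12  0.23  2.03  0.18  0.42 -1.87]
at [549.7 205.9 112.5]
[-0.75, -0.04, 3.18] [0.1, 0.1, -0.0]
```

```bash
python3 -m pendant '{"travel":[[-0.2,0,0.8],[-0.4,0,1.6],[-0.55,0,2.4],[-0.75,0,3.2],[-0.75,0,3.2],[-0.75,0,3.2]],"angular":[[0,0,0],[0,0,0],[0,0,0],[0,0,0],[0,0,0],[0,0,0]]}'
python3 - <<'E'
from h import *
e=(-30.8,-.4,7.3)
s,p,q=st(); v=p+q.apply(e)-PEG["yellow"]; print(v@n_,v@up_,v@y_,s["joint_positions"].round(2))
E
```

```text
time: 34.15
ee_pos: [570.2, 211.8, 86.9]
tcp_rot: [-0.372, 2.647, 0.092]
contact_force: [-0.1, 0.3, -0.3]
width: 47.4
grasp_force: 25.0
6.920454182597023 -1.3316157182524697 0.3666926993715969 [ 0.13  0.31  2.    0.19  0.37 -1.88]
```

Inserted with no contact force. Release, retract, and line up over red.

```bash
python3 -m pendant '{"travel":[[0,0,0],[0,0,0],[0,0,0],[0,0,0],[0,0,-0.5],[0,0,-2],[0,0,-5],[0,0,-9],[0,0,-12],[0,0,-12]],"angular":[[0,0,0],[0,0,0],[0,0,0],[0,0,0],[0,0,0],[0,0,0],[0,0,0],[0,0,0],[0,0,0],[0,0,0]]}' 6.2
python3 - <<'E'
from h import *
rows([pick((431,295),14.8,6.5,160)])
im,c=snap("side","s9.png"); 
for k in("blue","yellow","red","green"):
  for a,b,x in blobs(im,k,60): print(k,a,np.round(b[0]),np.round(b[1]))
for k in("green","yellow"): print(proj(c,PEG[k]+12*n_-31*up_).round(0))
E
```

```text
time: 35.4
ee_pos: [518.4, 196.5, 197.5]
tcp_rot: [-0.371, 2.641, 0.092]
contact_force: [-0.2, -0.3, -0.6]
width: 62.2
grasp_force: 0.0
at [518.4 196.5 197.5]
[6.06, 11.88, -1.13] [0.2, 39.4, 1.2]
blue 544.0 [363. 223.] [16. 44.]
blue 220.0 [345. 375.] [ 7. 36.]
blue 200.5 [390. 202.] [16. 13.]
yellow 460.5 [328. 188.] [16. 39.]
yellow 188.0 [340. 354.] [ 7. 33.]
yellow 129.5 [351. 168.] [13. 11.]
red 1059.5 [485. 371.] [70. 30.]
red 455.5 [261. 201.] [14. 38.]
red 184.5 [338. 345.] [ 7. 33.]
red 145.0 [521. 259.] [ 5. 43.]
red 118.0 [335. 154.] [11. 11.]
green 184.0 [343. 364.] [ 6. 35.]
green 72.5 [339. 210.] [11. 25.]
[[343. 204.]]
[[326. 186.]]
```

```bash
python3 -m pendant '{"travel":[[1.5,3,-0.3],[3,6,-0.6],[4.5,9,-0.8],[6.1,11.9,-1.1],[6.1,11.9,-1.1],[6.1,11.9,-1.1],[6.1,11.9,-1.1],[6.1,11.9,-1.1],[6.1,11.9,-1.1]],"angular":[[0,9.9,0.3],[0,19.8,0.6],[0,29.7,0.9],[0,39.4,1.2],[0,39.4,1.2],[0,39.4,1.2],[0,39.4,1.2],[0,39.4,1.2],[0,39.4,1.2]]}' 7
python3 - <<'E'
from h import *
HS["red"]=[((0,120,30),(8,255,255)),((172,120,30),(180,255,255))]
im,c=snap("wrist","w9.png"); sample(im,c,"red",12)
h=cv2.cvtColor(im,cv2.COLOR_RGB2HSV); b=max(blobs(im,"red",300),key=lambda t:t[0]); print(cv2.boundingRect(b[2]))
rows([pick((430.5,295.5),14.9,6.5,0)])
P=proj(c,[(430.5+d*.966,295.5+d*.257,12) for d in range(-45,50,6)]); print([h[int(u[1]),int(u[0])].tolist() for u in P if 0<=u[1]<480])
E
```

```text
time: 36.58
ee_pos: [428.1, 294.1, 177.0]
tcp_rot: [0.378, -2.904, 0.034]
contact_force: [0.9, 0.3, 0.4]
width: 69.5
grasp_force: 0.0
red 5610 ctr [431.7 298.7] size [82.6 47.4] axis 14.7
(297, 221, 58, 100)
at [428.1 294.2 176.9]
[-3.38, -0.01, 15.35] [0.3, -0.3, -0.0]
[[15, 33, 141], [1, 163, 119], [1, 187, 116], [1, 187, 116], [1, 189, 116], [1, 191, 115], [1, 186, 115], [1, 190, 114], [1, 190, 114], [0, 189, 89], [0, 194, 88], [18, 31, 99], [17, 33, 108], [18, 30, 111], [1, 196, 87], [16, 31, 106]]
```

Run:
```python
from h import *
rows([pick((432.1,298.8),14.7,6.5,60),pick((432.1,298.8),14.7,6.5,0)])
```

```text
at [428.1 294.2 176.9]
[-2.34, 0.3, 9.44] [0.2, -0.3, 0.2]
[-3.62, 0.27, 15.3] [0.2, -0.3, 0.2]
```

```bash
python3 -m pendant '{"travel":[[-1.2,0.3,5],[-2.3,0.3,9.4],[-2.9,0.3,12.4],[-3.3,0.3,14],[-3.6,0.3,15],[-3.6,0.3,15.3],[-3.6,0.3,15.3],[-3.6,0.3,15.3]],"angular":[[0,0,0],[0,0,0],[0,0,0],[0,0,0],[0,0,0],[0,0,0],[0,0,0],[0,0,0]]}' 7
python3 -m pendant '{"travel":[[0,0,0],[0,0,0],[0,0,0],[0,0,0],[0,0,0],[0,0,0],[0,0,0]],"angular":[[0,0,0],[0,0,0],[0,0,0],[0,0,0],[0,0,0],[0,0,0],[0,0,0]]}' 3.5 25
python3 - <<'E'
from h import *
s,p,q=st(); a=np.radians(14.7); xs=np.array([np.cos(a),np.sin(a),0]); e=q.inv().apply(np.array([432.1,298.8,6])+26*xs-p); print("e",e.round(1),"z",p)
E
python3 -m pendant '{"travel":[[0.1,0,-0.5],[0.2,0,-1],[0.6,0,-3],[1.5,0,-7],[2.6,0,-12],[3.4,0,-16],[3.4,0,-16]],"angular":[[0,0,0],[0,0,0],[0,0,0],[0,0,0],[0,0,0],[0,0,0],[0,0,0]]}'
python3 - <<'E'
from h import *
e=(-30.8,0,7.3)
rows([hang("red",110,27,e)]); print(hang("red",110,27,e)[0])
E
```

```text
time: 37.62
ee_pos: [430.0, 299.0, 19.9]
tcp_rot: [0.379, -2.904, 0.034]
contact_force: [0.3, 1.0, -0.4]
width: 70.0
grasp_force: 0.0
time: 38.5
ee_pos: [429.5, 298.8, 19.3]
tcp_rot: [0.379, -2.903, 0.034]
contact_force: [-1.4, -1.0, 3.5]
width: 47.7
grasp_force: 25.0
e [-30.7  -0.7   6.9] z [429.51825978 298.75137669  19.30602082]
time: 39.38
ee_pos: [432.5, 299.1, 186.2]
tcp_rot: [0.38, -2.91, 0.032]
contact_force: [-0.6, -0.3, -1.2]
width: 47.7
grasp_force: 25.0
at [432.5 299.1 186.2]
[-4.63, -3.74, 1.05] [0.2, -38.9, -1.2]
[483.73039648 274.12164463 166.14354137]
```

```bash
python3 -m pendant '{"travel":[[-1.2,-0.9,0.3],[-2.3,-1.9,0.5],[-3.5,-2.8,0.8],[-4.6,-3.7,1],[-4.6,-3.7,1],[-4.6,-3.7,1],[-4.6,-3.7,1],[-4.6,-3.7,1]],"angular":[[0,-9.7,-0.3],[0,-19.4,-0.6],[0,-29,-0.9],[0.2,-38.9,-1.2],[0.2,-38.9,-1.2],[0.2,-38.9,-1.2],[0.2,-38.9,-1.2],[0.2,-38.9,-1.2]]}'
python3 - <<'E'
from h import *
e=(-30.7,0,6.9)
s,p,q=st(); v=p+q.apply(e)-PEG["red"]; print(v@n_,v@up_,v@y_,s["joint_positions"].round(2))
rows([hang("red",60,27,e),hang("red",40,27,e)])
E
```

```text
time: 40.38
ee_pos: [482.7, 274.1, 163.6]
tcp_rot: [-0.373, 2.655, 0.086]
contact_force: [0.5, 0.3, -0.8]
width: 47.3
grasp_force: 25.0
108.88795383614928 -3.5678454505842367 0.25586831743936855 [ 0.33  0.11  2.02 -0.05  0.55 -1.49]
at [482.7 274.1 163.6]
[-1.38, -0.02, 4.72] [-0.1, -0.4, 0.0]
[-1.84, -0.02, 6.66] [-0.1, -0.4, 0.0]
```

```bash
python3 -m pendant '{"travel":[[-0.7,0,2.3],[-1.4,0,4.7],[-1.65,0,5.7],[-1.84,0,6.7],[-1.84,0,6.7],[-1.84,0,6.7]],"angular":[[0,-0.4,0],[0,-0.4,0],[0,-0.4,0],[0,-0.4,0],[0,-0.4,0],[0,-0.4,0]]}'
python3 - <<'E'
from h import *
e=(-30.7,0,6.9)
s,p,q=st(); v=p+q.apply(e)-PEG["red"]; print(v@n_,v@up_,v@y_,s["joint_positions"].round(2))
rows([hang("red",7.5,27,e)])
E
```

```text
time: 41.12
ee_pos: [525.9, 286.4, 111.6]
tcp_rot: [-0.373, 2.648, 0.087]
contact_force: [0.7, -0.7, -1.1]
width: 47.5
grasp_force: 25.0
40.39068537449774 -2.414368902031896 0.13739215537465377 [ 0.33  0.26  1.99 -0.05  0.42 -1.48]
at [525.9 286.4 111.6]
[-0.88, -0.01, 3.17] [-0.1, -0.0, 0.0]
```

```bash
python3 -m pendant '{"travel":[[-0.3,0,0.8],[-0.5,0,1.6],[-0.7,0,2.4],[-0.9,0,3.2],[-0.9,0,3.2],[-0.9,0,3.2]],"angular":[[0,0,0],[0,0,0],[0,0,0],[0,0,0],[0,0,0],[0,0,0]]}'
python3 - <<'E'
from h import *
e=(-30.7,0,6.9)
s,p,q=st(); v=p+q.apply(e)-PEG["red"]; print(v@n_,v@up_,v@y_,s["joint_positions"].round(2))
E
```

```text
time: 41.88
ee_pos: [547.6, 292.4, 86.6]
tcp_rot: [-0.373, 2.649, 0.087]
contact_force: [-0.5, 0.1, 0.2]
width: 47.9
grasp_force: 25.0
6.734549098761141 -1.2955223675385756 -0.0006912872595115083 [ 0.32  0.33  1.96 -0.06  0.38 -1.48]
```

```bash
python3 -m pendant '{"travel":[[0,0,0],[0,0,0],[0,0,0],[0,0,0],[0,0,-0.5],[0,0,-2],[0,0,-5],[0,0,-9],[0,0,-14],[0,0,-16],[0,0,-16]],"angular":[[0,0,0],[0,0,0],[0,0,0],[0,0,0],[0,0,0],[0,0,0],[0,0,0],[0,0,0],[0,0,0],[0,0,0],[0,0,0]]}' 6.2
python3 - <<'E'
from h import *
rows([((480,0,230),rot(D,(1,0,0))),((578.5,-325.2,150),rot(D,(1,0,0)))]); print(r.state()["joint_positions"].round(2))
E
```

```text
time: 43.25
ee_pos: [478.1, 273.0, 232.4]
tcp_rot: [-0.372, 2.643, 0.089]
contact_force: [0.1, -0.3, 0.1]
width: 61.9
grasp_force: 0.0
at [478.1 273.  232.4]
[6.65, -26.29, -3.13] [25.1, 19.0, 103.8]
[9.89, -60.26, 4.24] [25.1, 19.0, 103.8]
[ 0.33  0.01  1.93 -0.04  0.72 -1.5 ]
```

```bash
python3 -m pendant '{"travel":[[1.3,-5.2,-0.6],[2.7,-10.5,-1.2],[4,-15.8,-1.9],[5.3,-21,-2.5],[6.6,-26.3,-3.1],[6.6,-26.3,-3.1],[6.6,-26.3,-3.1],[6.6,-26.3,-3.1],[6.6,-26.3,-3.1],[6.6,-26.3,-3.1],[6.6,-26.3,-3.1],[7.4,-34.8,-1.3],[8.2,-43,0.5],[9,-51,2.3],[9.9,-60.3,4.2],[9.9,-60.3,4.2],[9.9,-60.3,4.2],[9.9,-60.3,4.2],[9.9,-60.3,4.2],[9.9,-60.3,4.2]],"angular":[[2.3,1.7,9.4],[4.6,3.4,18.8],[6.9,5.2,28.3],[9.1,6.9,37.7],[11.4,8.6,47.1],[13.7,10.3,56.6],[16,12.1,66],[18.3,13.8,75.5],[20.6,15.5,85],[22.9,17.2,94.4],[25.1,19,103.8],[25.1,19,103.8],[25.1,19,103.8],[25.1,19,103.8],[25.1,19,103.8],[25.1,19,103.8],[25.1,19,103.8],[25.1,19,103.8],[25.1,19,103.8],[25.1,19,103.8]]}' 5
python3 - <<'E'
from h import *
q=rot(D,(1,0,0)); rows([((578.5,-325.2,100),q),((578.5,-325.2,31),q)])
im,c=snap("side"); ti,tc=snap("top")
cv2.imwrite("pics/x1.png",np.hstack([cv2.resize(im[110:300,240:430,::-1],(400,400)),cv2.resize(ti[140:330,110:300,::-1],(400,400))]))
E
```

```text
time: 45.75
ee_pos: [577.6, -324.8, 148.1]
tcp_rot: [-2.219, -2.22, 0.007]
contact_force: [-0.5, 0.3, -0.3]
width: 50.1
grasp_force: 0.0
at [ 577.6 -324.8  148.1]
[-0.04, 0.12, 4.81] [-0.3, 0.1, 0.0]
[-0.03, 0.15, 11.71] [-0.3, 0.1, 0.0]
```

View pics/x1.png

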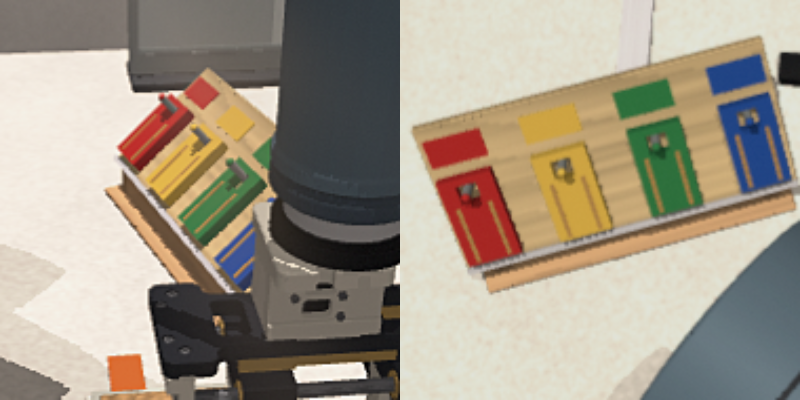

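All four samples hang flat on their own pegs in both views: red, yellow, green and blue. Next is the grey leaf.

```bash
python3 -m pendant '{"travel":[[0,0.15,4],[0,0.15,8],[0,0.15,10.5],[0,0.15,11.7],[0,0.15,11.7],[0,0.15,11.7]],"angular":[[-0.3,0,0],[-0.3,0,0],[-0.3,0,0],[-0.3,0,0],[-0.3,0,0],[-0.3,0,0]]}' 5
python3 -m pendant '{"travel":[[0,0,0],[0,0,0],[0,0,0],[0,0,0],[0,0,0],[0,0,0],[0,0,0],[0,0,0]],"angular":[[0,0,0],[0,0,0],[0,0,0],[0,0,0],[0,0,0],[0,0,0],[0,0,0],[0,0,0]]}' 1 12
```

```text
time: 46.6
ee_pos: [579.4, -326.8, 32.5]
tcp_rot: [2.219, 2.218, -0.001]
contact_force: [0.4, -0.4, 0.3]
width: 50.4
grasp_force: 0.0
time: 47.6
ee_pos: [579.1, -326.6, 31.3]
tcp_rot: [2.221, 2.218, -0.001]
contact_force: [2.9, -0.5, 3.6]
width: 27.8
grasp_force: 12.0
```

```bash
python3 -m pendant '{"travel":[[0.15,0,-2.26],[0.68,0,-4.46],[1.59,0,-6.54],[2.85,0,-8.43],[4.41,0,-10.07],[6.24,0,-11.41],[8.27,0,-12.41],[10.45,0,-13.05],[12.7,0,-13.3],[14.96,0,-13.15]],"angular":[[0,0,0],[0,0,0],[0,0,0],[0,0,0],[0,0,0],[0,0,0],[0,0,0],[0,0,0],[0,0,0],[0,0,0]]}'
python3 -m pendant '{"travel":[[2.2,0,0.53],[4.28,0,1.44],[6.17,0,2.7],[7.81,0,4.26],[9.15,0,6.09],[10.15,0,8.12],[10.79,0,10.3],[11.04,0,12.5],[11.04,0,12.5],[11.04,0,12.5]],"angular":[[0,0,0],[0,0,0],[0,0,0],[0,0,0],[0,0,0],[0,0,0],[0,0,0],[0,0,0],[0,0,0],[0,0,0]]}'
```

```text
time: 48.85
ee_pos: [579.6, -176.4, 163.0]
tcp_rot: [2.219, 2.217, -0.0]
contact_force: [7.6, -1.3, -0.5]
width: 27.9
grasp_force: 12.0
time: 50.1
ee_pos: [580.1, -64.2, 36.7]
tcp_rot: [2.221, 2.219, 0.004]
contact_force: [9.6, 7.4, 0.6]
width: 27.9
grasp_force: 12.0
```

```bash
python3 -m pendant '{"travel":[[0,0,0],[0,0,0],[0,0,0],[0,0,-1],[0,0,-5],[0,0,-11],[0,0,-17],[-5,0,-20],[-10,0,-20],[-15,-5,-20],[-18,-10,-20],[-18,-10,-20]],"angular":[[0,0,0],[0,0,0],[0,0,0],[0,0,0],[0,0,0],[0,0,0],[0,0,0],[0,0,0],[0,0,0],[0,0,0],[0,0,0],[0,0,0]]}' 5
python3 - <<'E'
from h import *
im,c=snap("side"); ti,tc=snap("top")
cv2.imwrite("pics/x2.png",np.hstack([cv2.resize(im[140:460,180:500,::-1],(400,400)),cv2.resize(ti[100:400,100:500,::-1],(400,300),interpolation=cv2.INTER_AREA)[:, :].repeat(1,0) if 0 else cv2.copyMakeBorder(cv2.resize(ti[80:400,100:500,::-1],(400,320)),0,80,0,0,0)]))
E
```

```text
time: 51.6
ee_pos: [475.4, -248.0, 237.9]
tcp_rot: [2.227, 2.214, -0.003]
contact_force: [0.7, -0.4, 0.1]
width: 50.3
grasp_force: 0.0
```

View pics/x2.png

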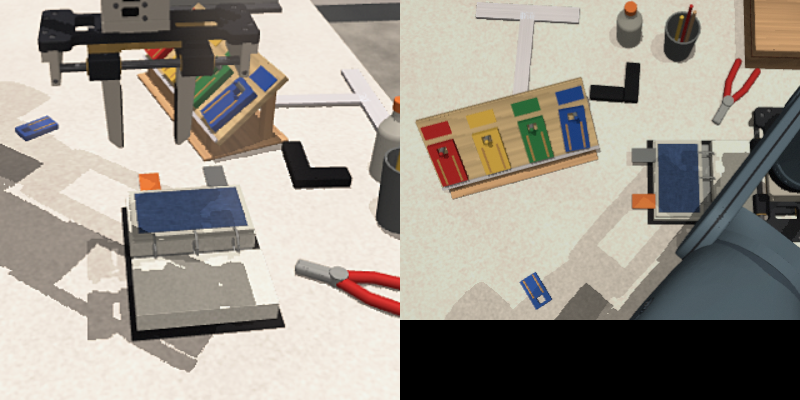

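Both leaves are turned over, with the dark-blue underside of the grey leaf flat on top. All four samples hang on their pegs, the bystanders have not moved, and the arm is clear.

```bash
python3 -c "
from workcell import workorder; print(workorder.job_done())"
```

```text
the job is handed in; nothing more can be done
None
```

The job is done and handed in: the orange leaf is turned over, red, yellow, green and blue hang flat on their own pegs, and the grey leaf was then turned flat onto the orange one (about 52 s robot time; final side and top pictures confirm it).

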